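# Load the complete tube carrier into the vacant analyser lane

### The job

One lane of the three-lane loading dock is vacant. Of the two tube carriers standing on the bench, take the one with all four of its tubes and slide it into the vacant lane, fully home, until the sprung catch clicks up behind it, then let go. Do not disturb the carrier that has tubes missing or the two carriers already in the dock.

Things in the scene. Friction and masses are not known exactly. Their poses are not given: they have to be found in the camera images.
- full_center (a point): Complete carrier (four tubes), standing on the bench left or right of the dock. Black plastic, 124 mm long, 104 high, 0.24 kg. Mid-length stands its grip bar, 22 (x) by 14 (y) mm, from the 40 mm high body up to 104 mm: pinch it across y above the caps (84 mm high, 19 across, tubes at x = -52, -30, 30, 52). Point: centre, 52 mm above the underside; x along it to its front end, z up
- gapped_center (a point): The carrier with two of its four tubes missing, on the bench on the other side; same point and axes. Every carrier has a base flange 44 mm wide and 8 thick (its first 14 mm at the front 38 wide, 6 high) under a body 28 wide
- parked_a_center (a point): A carrier with four tubes already home in one of the dock's lanes; same kind, point and axes. Which lanes are taken differs from run to run
- parked_b_center (a point): A second such carrier, home in another lane; same point and axes
- lane_1 (a point): Left (+y) lane of the fixed dock (aluminium plate 225 x 275 mm, grey rails, mouths towards the robot, white end stop 30 mm high; a small steel flag stands on the stop behind the vacant lane). Point: on the lane's floor, 10 mm above the table, under the middle of a fully home carrier (within 2 mm), whose centre point is then 52 mm above it. x points inward along the lane, z up
- lane_2 (a point): Same point of the middle lane, 90 mm from its neighbours. In each lane, lips cover the flange from x = -20 mm to the end stop: channel 47 mm wide, lips 34 apart, underside 11 and top 15 mm above the floor, so a carrier cannot be set in from above but must slide in under them
- lane_3 (a point): Same point of the right (-y) lane. Before the lips of each lane, from x = -20 to -150 mm, is an open apron at floor height between guides 12 mm high, flaring from 47 to about 63 mm apart: set the carrier down there (its middle at x about -86 mm), on top of the catch, which sinks under it, then slide it in
- catch_1 (a joint): Lane 1's steel catch, 24 mm wide, rising 7 mm from the apron floor, square face 64 mm before the lane point. In m: 0 = up, grows as pressed (0.007 flush, at most 0.009). A light spring (0.7 to 1.7 N) lifts it. A carrier over it holds it down; it springs up behind the tail of a carrier that is fully home
- catch_2 (a joint): The same catch of lane 2
- catch_3 (a joint): The same catch of lane 3

How it is judged (in metres and radians):
At the end, for the whole second after the job is handed in: The complete carrier is home in the vacant lane (centre within 4.5 mm along it, 5 mm across and in height), upright within 0.05 rad, that lane's catch up again (pressed under 2 mm); the three other carriers within 12 mm of where they stood (((x of full_center in the frame of lane_1 between -0.0045 and 0.0045 m and y of full_center in the frame of lane_1 between -0.005 and 0.005 m and z of full_center in the frame of lane_1 between 0.047 and 0.057 m and value of joint catch_1 below 0.002 m) or (x of full_center in the frame of lane_2 between -0.0045 and 0.0045 m and y of full_center in the frame of lane_2 between -0.005 and 0.005 m and z of full_center in the frame of lane_2 between 0.047 and 0.057 m and value of joint catch_2 below 0.002 m) or (x of full_center in the frame of lane_3 between -0.0045 and 0.0045 m and y of full_center in the frame of lane_3 between -0.005 and 0.005 m and z of full_center in the frame of lane_3 between 0.047 and 0.057 m and value of joint catch_3 below 0.002 m)) and angle between full_center's own z axis and vertical below 0.05 rad and distance of full_center from where it was at the start of the episode above 0.05 m and distance of each of parked_a_center, parked_b_center, gapped_center from where it was at the start of the episode below 0.012 m); the robot touches nothing.
It fails at once if another carrier is moved by more than 30 mm (distance of any of parked_a_center, parked_b_center, gapped_center from where it was at the start of the episode above 0.03 m).
It also fails if it takes over 45 s, if anything falls off the work surface, if the arm or the gripper's body presses on something with over 40 N, if the wrist force passes 120 N, or if a joint passes its speed limit or range.

### The arm

A 7-joint arm with a two-finger parallel gripper is mounted at the origin on the work surface. World frame = base frame: x ahead of the robot, y to its left, z up, the work surface at z = 0. Lengths are in mm, angles in rad, forces in N, time in s.
With the tool pointing down it reaches from about 375 to 925 mm from the base axis. Payload 3.1 kg.
Tool frame: the origin (TCP) lies at the very end of the fingers, on their centre line; the grasp point (between the pads) lies 19 mm behind it; z points along the fingers, y is the line along which they close (so a half turn about z gives the same grasp; the last joint's range is limited). The gripper opens to 85 mm and grips with 20 to 120 N. Pads are 22 mm wide; open, the fingers measure 114 mm over their backs; the gripper's body (76 mm by 85 mm) begins 54 mm behind the grasp point. The pads swing forward as they close: fully open they stand 13 mm farther back than shut.
Start: joints at [-1.209, 0.383, 0.044, 1.598, -0.018, 1.161, -0.05], TCP at [288.429, 582.505, 231.269] pointing down, gripper open.
Joint ranges: [-2.61, 2.61], [-0.41, 2.15], [-1.48, 1.57], [0, 2.5], [-1.57, 4.71], [0.05, 1.97], [-2.85, 2.85]. Speed limits (rad/s): [2.79, 2.79, 3.14, 3.14, 3.14, 3.14, 3.14].

### API

Orientations are given as a rotation vector (axis times angle).
In Python, from plant import r gives the robot as it stands.
- The arm moves only by the shell command python3 -m handwheel 'ROWS' [OPENING]. ROWS is JSON, a list of rows, each an object of numbers: "x", "y", "z": the shift along the tool's x, y, z in m; "spin": the turn about the tool's z in degrees. In form: [{"x": .., "y": .., "z": .., "spin": ..}, ...]. A call has 1 to 12 rows; each row is the pose to reach, as a shift and turn from the pose commanded when the call began, along the tool's axes at that moment; what a row does not reach only later rows make up. A row lasts 1/12 s, in which the tool goes at most 41.7 mm and 7.16 degrees, less where a joint would pass 70% of its speed; a pose out of reach is approached as far as the arm can. A call with a gripper value outside its range is refused whole. OPENING is the opening, from 0 (shut) to 1 (fully open), set as the call begins (- or left out, the last holds). The fingers move at their own pace and stop on an object; the grip force is fixed at half the most. Time passes only in rows, so rows that repeat a pose let the fingers close. It gives the time, the measured TCP pose, the force and the opening at its end, in the units of the state.
- r.get_obs(): the state, without advancing time (a new reading comes with each control period).
- r.capture(name): name is "scene" or "top"; returns a dict with "img" (420x560x3 uint8, red, green, blue), "K" (3x3 intrinsics, pixels), "pose" (4x4, takes a point from camera to world coordinates). Camera axes: x right, y up, looking along -z (the intrinsics and any distortion apply to the point x, -y, -z); pixel columns grow to the right and rows downward; lengths in mm; the calibration is good to about 2 mm. A picture is of the moment at which its call begins. There is no depth.
- r.sign_off(): hands the job in, once; it reports no verdict.
Trained networks look in the newest picture that a camera, given by its name, has taken for a name from the list of things; names that differ only in an ending like _2 or _b are one class to them, and where a whole thing is asked for, a point or a joint stands for the part that bears it (a point fixed in the world has none). Each returns a list of dicts, best first, with "score" (0 to 1); they miss things now and then, are a little off and sometimes report something else, mostly with a low value. They report only what shows in the picture. A call takes as long as a camera call.
- r.find_in(query, camera): "centre" ([x, y, z] in mm, in world coordinates, good to about 4 mm: the middle of the surface that is visible of it).
- r.trace(query, camera): "pixels" (420x560 bool, what is visible of it).
The state is a dict: "time": time; "q": joint angles; "joint_velocities": joint speeds; "joint_efforts": joint torques, N m; "position": TCP position; "eef_rot": TCP orientation; "wrist_force": force on the tool from outside, world axes, zero at the start; "ft_torque": the same for the moment, N m; "gripper_width": opening from 0.0 (shut) to 1.0 (fully open).
Only numpy, scipy, OpenCV 4.12 (cv2) and the standard library are available. Lean on these libraries where they do the work, as an engineer would, in place of code of your own. Each camera call takes 0.05 s, during which the arm holds its last target. There are 200 camera calls.

## Working session

There is one attempt and no reset: what is moved stays moved. The work goes in short steps, Python scripts to look and compute and a shell command to move; the robot and the scene stay as the last step left them, time stands still between calls to the robot, and variables do not carry over. Pictures are saved under pics/ and viewed, on a budget of 10 in all, crops included, one or two more only if the job needs it, and the job is handed in when it is done.

```bash
mkdir -p pics; ls
python3 - <<'E'
from plant import r
import cv2,numpy as np
o=r.get_obs();print(o['time'],o['position'],o['eef_rot'],o['gripper_width'])
for c in("scene","top"):
    d=r.capture(c);cv2.imwrite(f"pics/{c}0.png",d["img"][:,:,::-1])
    print(c,np.round(d["K"],1).tolist(),np.round(d["pose"],3).tolist(),[k for k in d])
    for n in("full_center","gapped_center","parked_a_center","catch_1","lane_1"):
        try:
            for f in r.find_in(n,c):print(n,np.round(f["centre"],1),round(f["score"],2))
        except Exception as e:print(n,e)
E
```

```text
pics
0.0 [288.03342041 581.61867042 229.88252589] [-0.7156924  -3.05848913  0.00415417] 0.9982582442893458
scene [[423.3, 0.0, 279.8], [0.0, 423.3, 209.2], [0.0, 0.0, 1.0]] [[0.208, -0.53, 0.822, 1229.813], [0.978, 0.091, -0.188, -170.577], [0.025, 0.843, 0.538, 522.591], [0.0, 0.0, 0.0, 1.0]] ['img', 'K', 'pose']
full_center [392.8 301.9  37.7] 0.79
gapped_center [ 426.6 -294.    39.5] 0.98
parked_a_center [641.7 -80.1  63.4] 0.78
catch_1 [561.  108.7  11.8] 0.5
lane_1 [635.8   9.4  13. ] 0.91
top [[475.8, 0.0, 276.8], [0.0, 475.8, 212.1], [0.0, 0.0, 1.0]] [[-0.012, 0.987, -0.16, 399.845], [-1.0, -0.012, 0.002, 6.016], [0.0, 0.16, 0.987, 979.234], [0.0, 0.0, 0.0, 1.0]] ['img', 'K', 'pose']
full_center [377.8 303.1  39.2] 0.6
gapped_center [ 401.6 -285.6   36.1] 0.63
parked_a_center [611.6 -62.1  53.1] 0.92
parked_a_center [548.5 -71.6  14. ] 0.5
catch_1 [550.   16.4  15. ] 0.44
lane_1 [571.2  38.5  13.8] 0.75
```

View pics/scene0.png

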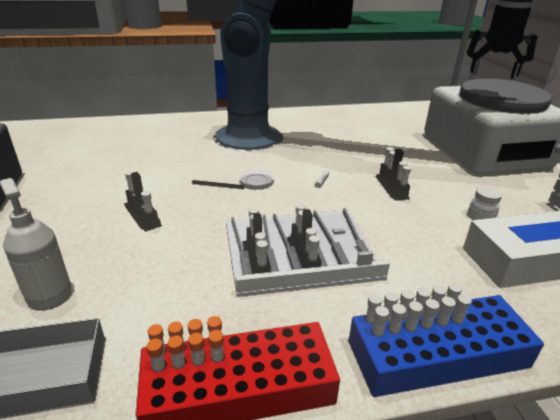

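View pics/top0.png

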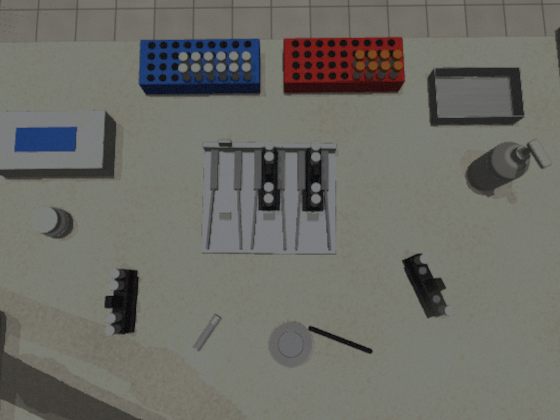

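The scene picture shows the dock with two parked carriers (top picture about (268,180) and (315,180)). The left (+y) lane is vacant, at about (225,200), with its flag at (224,143). The bench carriers are at (122,302) and (427,287) in the top picture. I'll zoom in to count their tubes.

Run:
```python
import cv2,numpy as np
t=cv2.imread("pics/top0.png");s=cv2.imread("pics/scene0.png")
z=lambda i,u,v,w,h,W,H:cv2.resize(i[v:v+h,u:u+w],(W,H),interpolation=cv2.INTER_CUBIC)
a=np.hstack([z(t,85,260,80,80,400,300*4//3)[:300] if 0 else z(t,80,260,80,80,260,260),z(t,385,245,80,80,260,260),z(s,365,140,56,56,260,260)])
b=np.hstack([z(s,112,168,56,64,260,300),z(t,195,135,150,125,360,300),np.zeros((300,160,3),np.uint8)])
cv2.imwrite("pics/z.png",np.clip(np.vstack([a,b])*1.8,0,255).astype(np.uint8))
```

```text
(no output)
```

View pics/z.png

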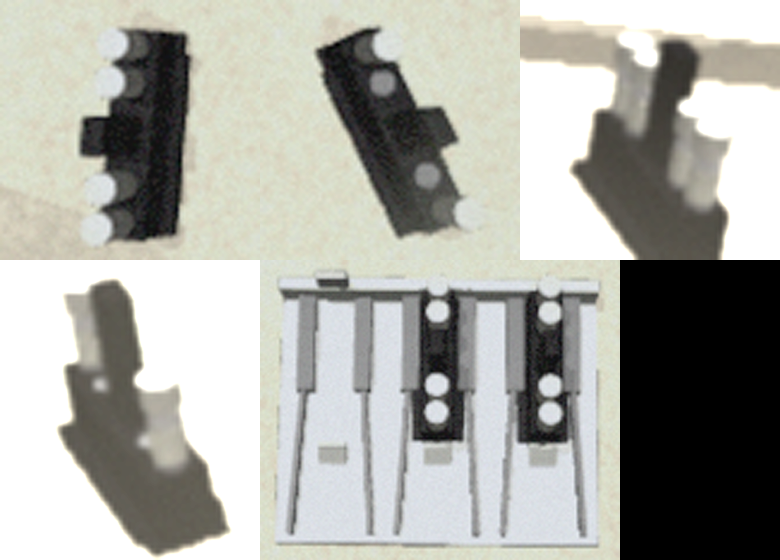

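The left (+y) carrier has four caps and the right one only two, so the left one is the target. Next I'll locate the caps and the dock.

```bash
cat > h.py <<'E'
import numpy as np,cv2
from plant import r
def ray(d,uv,z):
    K,P=d["K"],d["pose"];u,v=uv
    c=np.array([(u-K[0,2])/K[0,0],-(v-K[1,2])/K[1,1],-1]);w=P[:3,:3]@c
    return P[:3,3]+w*(z-P[2,3])/w[2]
def proj(d,p):
    K,P=d["K"],d["pose"];c=P[:3,:3].T@(np.asarray(p,float)-P[:3,3]);c=c*[1,-1,-1]
    return (K@c)[:2]/c[2]
def blobs(g,box,th,amin=15):
    u0,v0,u1,v1=box;m=(g[v0:v1,u0:u1]>th).astype(np.uint8)
    n,l,s,c=cv2.connectedComponentsWithStats(m,connectivity=4)
    return [(c[i]+[u0,v0],s[i,4]) for i in range(1,n) if s[i,4]>=amin]
E
python3 - <<'E'
from h import *
d=r.capture("top");g=d["img"].min(axis=2)
# use HoughCircles-free template matching: disc
big=cv2.resize(d["img"],None,fx=4,fy=4,interpolation=cv2.INTER_CUBIC)
gray=cv2.cvtColor(big,cv2.COLOR_RGB2GRAY)
for nm,(u0,v0,u1,v1),z in(("left",(95,262,145,342),84),("p2",(255,142,283,218),94),("p3",(302,142,330,218),94)):
    c=cv2.HoughCircles(gray[v0*4:v1*4,u0*4:u1*4],cv2.HOUGH_GRADIENT,1,36,param1=120,param2=12,minRadius=16,maxRadius=25)
    for q in sorted(c[0][:6].tolist(),key=lambda q:q[1]):
        uv=((q[0]+.5)/4-.5+u0,(q[1]+.5)/4-.5+v0)
        print(nm,np.round(uv,1),round(q[2]/4,1),np.round(ray(d,uv,z),1), gray[int(q[1])+v0*4,int(q[0])+u0*4])
# catches top z=17
for uv in((225.2,216),(267.8,217),(311,217)):print("catch",np.round(ray(d,uv,15),1))
s=r.capture("scene")
for p in((620,100,10),):print(proj(s,p))
tr=r.find_in("catch_1","top");print([(np.round(f["centre"],1),f["score"]) for f in tr])
for n in("full_center","parked_a_center"):
  for f in r.trace(n,"scene"):
    ys,xs=np.nonzero(f["pixels"]);print(n,xs.mean(),ys.mean(),len(xs),f["score"])
E
```

```text
left [113.8 273. ] 5.1 [433.  309.9  84. ] 123
left [112.5 284.8] 5.4 [411.4 311.3  84. ] 124
left [109.8 318. ] 5.4 [350.9 313.8  84. ] 125
left [109. 330.] 5.2 [329.4 314.2  84. ] 122
p2 [268.5 144.5] 4.8 [675.3  18.6  94. ] 124
p2 [268.8 155.8] 5.1 [652.9  18.4  94. ] 125
p2 [268.2 186.5] 5.0 [592.5  19.9  94. ] 124
p2 [268.  197.8] 4.9 [570.8  20.5  94. ] 125
p3 [315.2 145.2] 4.8 [672.8 -71.5  94. ] 122
p3 [315.5 156.2] 4.9 [650.8 -71.4  94. ] 123
p3 [315.8 186.8] 4.9 [591.  -70.4  94. ] 125
p3 [315.8 198.5] 4.6 [568.3 -69.9  94. ] 121
catch [549.  109.9  15. ]
catch [545.9  22.6  15. ]
catch [544.8 -65.9  15. ]
[343.74398179 252.02918974]
[(array([609.6,  18.3,  49.4]), 0.75), (array([547.5, -69.1,  14.9]), 0.65), (array([548.8,  20.2,  18.6]), 0.62), (array([549.2, 109.3,  16.4]), 0.55)]
full_center 394.27847113884553 174.50624024961 1282 0.89
full_center 303.32995175058767 255.8730669305951 8083 0.29
parked_a_center 256.3103741496599 244.67091836734693 1176 0.88
```

Run:
```python
from h import *
d=r.capture("top");g=d["img"].mean(axis=2).astype(np.float32)
# rectify carrier plane z=4 at 0.5mm/px ; body frame
yaw=-0.042;c=np.array([381.2,312.3]);R=np.array([[np.cos(yaw),-np.sin(yaw)],[np.sin(yaw),np.cos(yaw)]])
for nm,c0,yw,zz in(("full",c,yaw,5),("p2",np.array([622.9,19.35]),-0.02,15),):
  R=np.array([[np.cos(yw),-np.sin(yw)],[np.sin(yw),np.cos(yw)]])
  for x in range(-60,62,5):
    ys=np.arange(-40,0,.5)
    uv=np.array([proj(d,[*(c0+R@[x,y]),zz]) for y in ys],np.float32)
    p=cv2.remap(g,uv[:,0].copy(),uv[:,1].copy(),cv2.INTER_LINEAR).ravel()
    t=85;i=np.nonzero((p[:-1]>t)&(p[1:]<=t))[0]
    print(nm,x,[round(float(ys[k]+.5*(p[k]-t)/(p[k]-p[k+1])),1) for k in i[:2]])
T=r.get_obs();from scipy.spatial.transform import Rotation as Ro
print(Ro.from_rotvec(T["eef_rot"]).as_matrix().round(3).tolist(),T["position"])
```

```text
full -60 [-24.5]
full -55 [-24.4]
full -50 [-24.2]
full -45 [-24.0]
full -40 [-25.3]
full -35 [-25.2]
full -30 [-25.0]
full -25 [-24.6]
full -20 [-24.3]
full -15 [-23.8]
full -10 [-24.4]
full -5 [-24.7]
full 0 [-24.4]
full 5 [-24.3]
full 10 [-24.2]
full 15 [-25.1]
full 20 [-24.9]
full 25 [-24.7]
full 30 [-24.4]
full 35 [-24.0]
full 40 [-24.6]
full 45 [-24.8]
full 50 [-21.8]
full 55 [-21.3]
full 60 [-20.7]
p2 -60 [-29.4, -22.4]
p2 -55 [-29.2, -22.2]
p2 -50 [-29.6, -22.5]
p2 -45 [-29.4, -22.8]
p2 -40 [-29.7, -22.8]
p2 -35 [-27.1]
p2 -30 [-23.2]
p2 -25 [-27.2]
p2 -20 [-30.9]
p2 -15 [-30.0]
p2 -10 [-29.3]
p2 -5 [-29.1]
p2 0 [-29.3]
p2 5 [-29.2]
p2 10 [-29.1]
p2 15 [-29.1]
p2 20 [-29.2]
p2 25 [-29.3]
p2 30 [-29.1]
p2 35 [-29.1]
p2 40 [-29.2]
p2 45 [-29.5]
p2 50 [-31.1]
p2 55 [-31.2]
p2 60 [-31.9]
[[-0.896, 0.444, 0.0], [0.444, 0.896, 0.0], [0.0, 0.0, -1.0]] [288.45953816 582.51435472 231.3135371 ]
```

Its front (the narrowed flange) already points to +x, so no half turn is needed. The estimates are carrier (381, 310.5) at yaw -0.042, and lane 1 at about (625, 109.4) at yaw about -0.02. Now moving above the carrier.

```bash
python3 -m handwheel '[{"x":-0.010,"y":-0.010,"z":0.003,"spin":-1},{"x":-0.027,"y":-0.027,"z":0.008,"spin":-3},{"x":-0.047,"y":-0.047,"z":0.014,"spin":-6},{"x":-0.068,"y":-0.068,"z":0.020,"spin":-9},{"x":-0.090,"y":-0.090,"z":0.027,"spin":-12},{"x":-0.112,"y":-0.112,"z":0.034,"spin":-15},{"x":-0.134,"y":-0.134,"z":0.041,"spin":-18},{"x":-0.156,"y":-0.155,"z":0.048,"spin":-20},{"x":-0.177,"y":-0.176,"z":0.054,"spin":-22},{"x":-0.193,"y":-0.192,"z":0.058,"spin":-23},{"x":-0.201,"y":-0.200,"z":0.060,"spin":-24},{"x":-0.204,"y":-0.203,"z":0.060,"spin":-24}]' 1
python3 - <<'E'
from h import *
s=r.capture("scene");cv2.imwrite("pics/s1.png",cv2.resize(s["img"][90:210,330:490,::-1],None,fx=4.5,fy=4.5,interpolation=cv2.INTER_CUBIC))
t=r.capture("top");o=r.get_obs();print(o["position"],o["eef_rot"],proj(s,o["position"]))
for c in("scene","top"):
  for f in r.find_in("full_center",c)[:1]:print(c,f)
E
```

```text
time: 1.9
position: [382.1, 306.8, 170.8]
eef_rot: [-0.071, -3.14, 0.003]
wrist_force: [-0.3, -0.1, 0.6]
gripper_width: 0.996
[381.62070077 309.58244488 171.52111159] [6.77546123e-02 3.14059683e+00 6.91550656e-04] [403.13063934 123.37182348]
scene {'centre': [393.7, 298.0, 39.1], 'score': 0.92}
top {'centre': [388.8, 301.9, 43.5], 'score': 0.92}
```

View pics/s1.png

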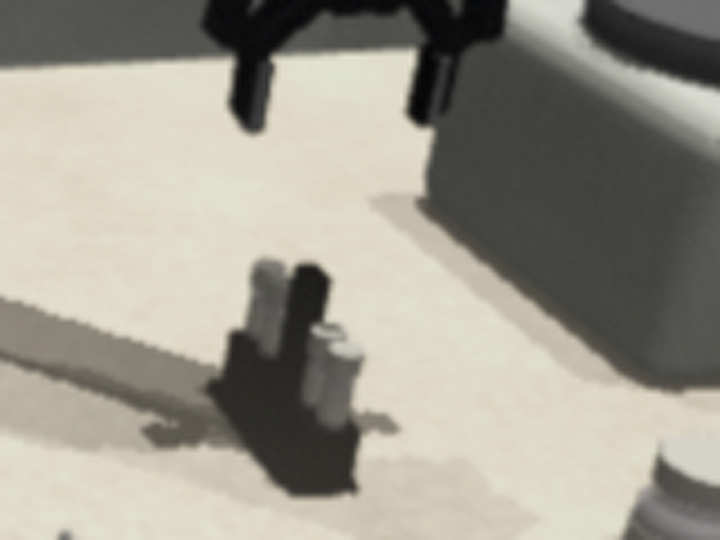

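The open fingers straddle the carrier, and the bar top is at about pixel (399, 149) in the full scene image. I'll check that point against the top estimate.

Run:
```python
from h import *
s=r.capture("scene")
print(ray(s,(330+312/4.5-.4,90+268/4.5-.4),104), proj(s,(381,310.5,104)))
# caps (front two) tops z=84
for uv in((345,346),(327,330),(270,262)):print(ray(s,(330+uv[0]/4.5-.4,90+uv[1]/4.5-.4),84))
import math
for x in(-52,-30,30,52):print(x,proj(s,(381+x,310.5-.042*x,84))*1.0, (proj(s,(381+x,310.5-.042*x,84))-[330,90])*4.5)
```

```text
[376.16128781 314.5763737  104.        ] [398.24621809 150.1021871 ]
[428.77889432 311.85590253  84.        ]
[409.85186356 310.90899071  84.        ]
[324.06679939 317.56249073  84.        ]
-52 [388.6263304  148.75088007] [263.81848679 264.37896031]
-30 [392.00080614 152.44289594] [279.00362761 280.99303172]
30 [401.83058926 163.19766737] [323.23765167 329.38950318]
52 [405.68483447 167.4145993 ] [340.58175512 348.36569687]
```

Both cameras agree within 2–3 mm, so I'll descend and grip.

```bash
python3 -m handwheel '[{"y":0.001,"z":0.010},{"y":0.001,"z":0.025},{"y":0.001,"z":0.040},{"y":0.001,"z":0.055},{"y":0.001,"z":0.070},{"y":0.001,"z":0.080},{"y":0.001,"z":0.088},{"y":0.001,"z":0.093},{"y":0.001,"z":0.095},{"y":0.001,"z":0.095},{"y":0.001,"z":0.095}]' 1
python3 -m handwheel '[{"z":0},{"z":0},{"z":0},{"z":0},{"z":0},{"z":0},{"z":0},{"z":0},{"z":0},{"z":0}]' 0
python3 - <<'E'
from h import *
s=r.capture("scene");cv2.imwrite("pics/s2.png",cv2.resize(s["img"][90:210,330:490,::-1],None,fx=4.5,fy=4.5,interpolation=cv2.INTER_CUBIC))
o=r.get_obs();print(o["time"],o["position"],o["eef_rot"],o["gripper_width"],o["wrist_force"])
E
```

```text
2.2 [380.75828409 311.89379563 171.69863291] [6.03998392e-02 3.14051789e+00 1.88843724e-03] 1.0002442953547337 [-0.18827436 -0.33111718  0.1386002 ]schema error: expected keys x, y, z, spin
schema error: expected keys x, y, z, spin
```

View pics/s2.png

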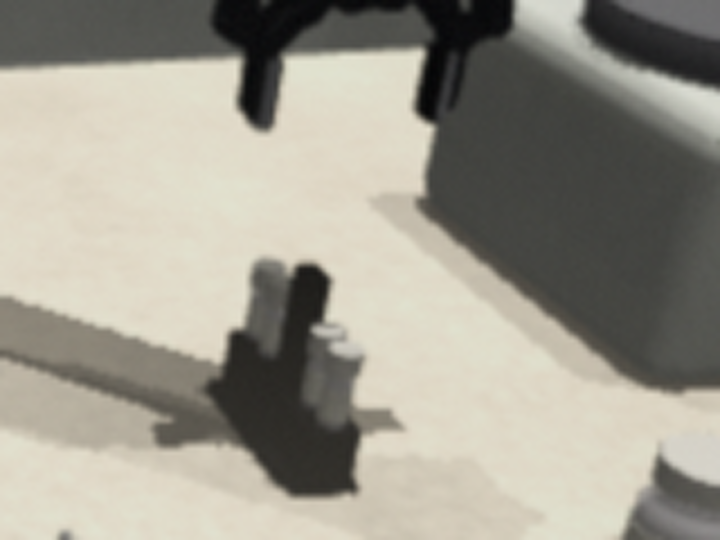

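The move was refused: every row needs all four keys. The arm has settled at y=311.9, so no y shift is needed.

```bash
python3 -m handwheel '[{"x":0,"y":0,"z":0.010,"spin":0},{"x":0,"y":0,"z":0.025,"spin":0},{"x":0,"y":0,"z":0.040,"spin":0},{"x":0,"y":0,"z":0.055,"spin":0},{"x":0,"y":0,"z":0.070,"spin":0},{"x":0,"y":0,"z":0.080,"spin":0},{"x":0,"y":0,"z":0.088,"spin":0},{"x":0,"y":0,"z":0.093,"spin":0},{"x":0,"y":0,"z":0.096,"spin":0},{"x":0,"y":0,"z":0.096,"spin":0},{"x":0,"y":0,"z":0.096,"spin":0}]' 1
python3 -m handwheel '[{"x":0,"y":0,"z":0,"spin":0},{"x":0,"y":0,"z":0,"spin":0},{"x":0,"y":0,"z":0,"spin":0},{"x":0,"y":0,"z":0,"spin":0},{"x":0,"y":0,"z":0,"spin":0},{"x":0,"y":0,"z":0,"spin":0},{"x":0,"y":0,"z":0,"spin":0},{"x":0,"y":0,"z":0,"spin":0},{"x":0,"y":0,"z":0,"spin":0},{"x":0,"y":0,"z":0,"spin":0}]' 0
python3 - <<'E'
from h import *
s=r.capture("scene");cv2.imwrite("pics/s3.png",cv2.resize(s["img"][90:210,330:490,::-1],None,fx=4.5,fy=4.5,interpolation=cv2.INTER_CUBIC))
o=r.get_obs();print(o["time"],o["position"],o["eef_rot"],o["gripper_width"],o["wrist_force"])
E
```

```text
time: 3.12
position: [381.5, 310.4, 75.6]
eef_rot: [0.064, 3.14, 0.001]
wrist_force: [0.1, -1.5, 0.3]
gripper_width: 1.0
time: 3.95
position: [381.5, 310.6, 75.6]
eef_rot: [0.064, 3.14, 0.001]
wrist_force: [0.2, 1.1, 0.7]
gripper_width: 0.152
4.0 [381.4616351  310.55861388  75.54871904] [6.41211339e-02 3.14032532e+00 1.34494907e-03] 0.15226937137501378 [0.15112241 0.85278563 1.43903586]
```

View pics/s3.png

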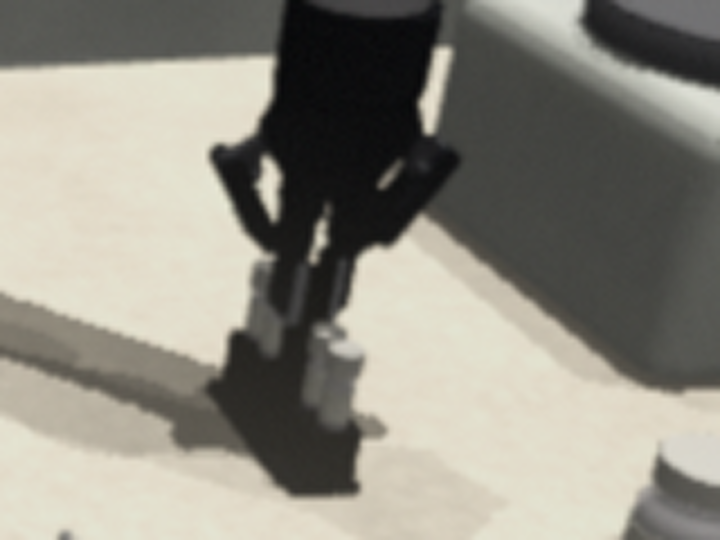

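Gripped: the opening is about 13 mm, centred on the bar. Next, lift and travel to above the apron of lane 1.

```bash
python3 -m handwheel '[{"x":0,"y":0,"z":-0.008,"spin":0},{"x":0,"y":0,"z":-0.020,"spin":0},{"x":0,"y":0,"z":-0.035,"spin":0},{"x":0,"y":0,"z":-0.043,"spin":0},{"x":0,"y":0,"z":-0.045,"spin":0}]'
python3 -m handwheel '[{"x":-0.005,"y":-0.006,"z":0,"spin":0},{"x":-0.015,"y":-0.018,"z":0,"spin":0},{"x":-0.030,"y":-0.036,"z":0,"spin":0},{"x":-0.048,"y":-0.057,"z":0,"spin":0},{"x":-0.067,"y":-0.080,"z":0,"spin":-0.3},{"x":-0.087,"y":-0.104,"z":0,"spin":-0.6},{"x":-0.107,"y":-0.128,"z":0,"spin":-0.9},{"x":-0.126,"y":-0.151,"z":0,"spin":-1.2},{"x":-0.142,"y":-0.170,"z":0,"spin":-1.2},{"x":-0.154,"y":-0.184,"z":0,"spin":-1.2},{"x":-0.160,"y":-0.191,"z":0,"spin":-1.2},{"x":-0.161,"y":-0.193,"z":0,"spin":-1.2}]'
python3 - <<'E'
from h import *
s=r.capture("scene");t=r.capture("top")
a=cv2.resize(s["img"][160:300,220:400],None,fx=2.2,fy=2.2,interpolation=cv2.INTER_CUBIC)
b=cv2.resize(t["img"][130:270,180:350],None,fx=2.2,fy=2.2,interpolation=cv2.INTER_CUBIC)
cv2.imwrite("pics/s4.png",np.hstack([a,b])[:,:,::-1]);
o=r.get_obs();print(o["time"],o["position"],o["eef_rot"],o["gripper_width"],o["wrist_force"])
E
```

```text
time: 4.42
position: [381.8, 310.3, 121.6]
eef_rot: [0.065, 3.139, 0.002]
wrist_force: [-0.2, 0.3, -0.8]
gripper_width: 0.152
time: 5.42
position: [534.7, 107.5, 119.5]
eef_rot: [-0.038, -3.141, 0.003]
wrist_force: [-0.3, -0.5, -2.1]
gripper_width: 0.153
5.5167 [533.16599111 110.53748255 119.46121304] [-3.21296201e-02 -3.13921583e+00  3.51380547e-04] 0.1524826431203997 [-0.4537989   0.70524611 -2.25697735]
```

View pics/s4.png

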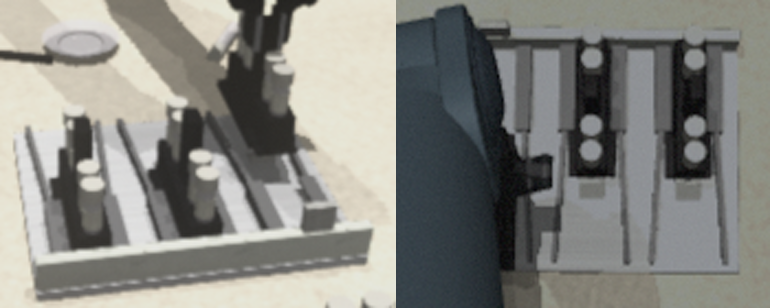

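The carrier hangs upright over lane 1's apron, in line with the lane (left half of the picture, about (260,110)). The parked carriers are untouched. Lowering.

```bash
python3 -m handwheel '[{"x":0,"y":0,"z":0.006,"spin":0},{"x":0,"y":0,"z":0.013,"spin":0},{"x":0,"y":0,"z":0.019,"spin":0},{"x":0,"y":0,"z":0.023,"spin":0},{"x":0,"y":0,"z":0.026,"spin":0},{"x":0,"y":0,"z":0.026,"spin":0}]'
python3 -m handwheel '[{"x":0,"y":0,"z":0.002,"spin":0},{"x":0,"y":0,"z":0.004,"spin":0},{"x":0,"y":0,"z":0.006,"spin":0},{"x":0,"y":0,"z":0.007,"spin":0},{"x":0,"y":0,"z":0.007,"spin":0}]'
python3 - <<'E'
from h import *
s=r.capture("scene")
a=cv2.resize(s["img"][190:300,220:400],None,fx=4.4,fy=4.4,interpolation=cv2.INTER_CUBIC)
cv2.imwrite("pics/s5.png",a[:,:,::-1]);
o=r.get_obs();print(o["time"],o["position"],o["eef_rot"],o["gripper_width"],o["wrist_force"],o["ft_torque"])
S=lambda p:np.round((proj(s,p)-[220,190])*4.4)
yaw=-.02;X=np.array([np.cos(yaw),np.sin(yaw)])
for nm,c in(("p2",np.array([622.9,19.35])),("held",o["position"][:2])):
  for x in(30,52):print(nm,x,S([*(c+X*x),94]))
E
```

```text
time: 6.02
position: [533.1, 110.8, 93.1]
eef_rot: [-0.03, -3.139, 0.001]
wrist_force: [0.8, 0.3, -2.0]
gripper_width: 0.15
time: 6.43
position: [534.4, 110.8, 87.3]
eef_rot: [0.031, 3.141, 0.0]
wrist_force: [-0.6, 0.8, -0.4]
gripper_width: 0.151
6.4833 [534.42701293 110.76204521  87.43399542] [3.13106571e-02 3.14094338e+00 3.59418723e-04] 0.15373192688123913 [ 0.32390085  0.69289235 -1.83798199] [ 0.0662563  -0.01330032  0.03809813]
p2 30 [400. 180.]
p2 52 [414. 212.]
held 30 [545.  45.]
held 52 [561.  71.]
```

View pics/s5.png

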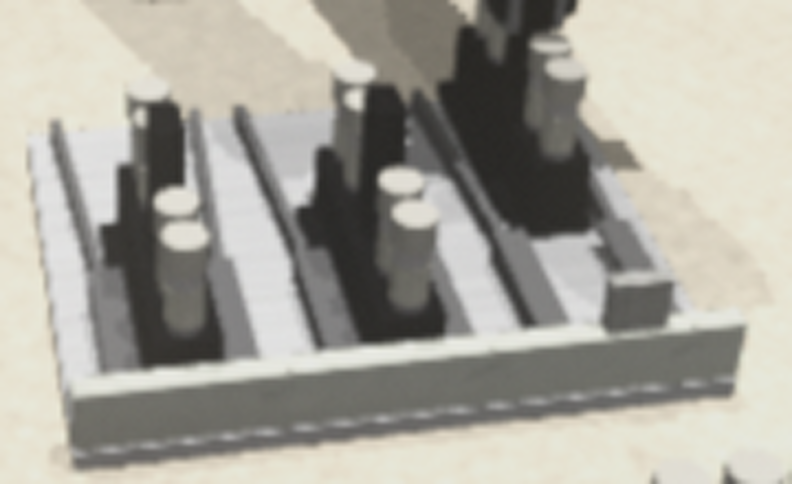

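The carrier sits just above the apron floor between the guides, and the front caps (550,45) and (565,69) are about 2 mm to +y of the TCP-based prediction. The p2 caps match theirs, so I'll shift about 1.2 mm toward -y, settle lower and start the slide.

```bash
python3 -m handwheel '[{"x":0,"y":-0.0006,"z":0.0005,"spin":0},{"x":0,"y":-0.0012,"z":0.001,"spin":0},{"x":-0.002,"y":-0.0012,"z":0.001,"spin":0},{"x":-0.005,"y":-0.0012,"z":0.001,"spin":0},{"x":-0.008,"y":-0.0012,"z":0.001,"spin":0},{"x":-0.011,"y":-0.0012,"z":0.001,"spin":0},{"x":-0.014,"y":-0.0012,"z":0.001,"spin":0},{"x":-0.017,"y":-0.0012,"z":0.001,"spin":0},{"x":-0.020,"y":-0.0012,"z":0.001,"spin":0},{"x":-0.020,"y":-0.0012,"z":0.001,"spin":0}]'
python3 -m handwheel '[{"x":-0.002,"y":0,"z":0,"spin":0},{"x":-0.005,"y":0,"z":0,"spin":0},{"x":-0.008,"y":0,"z":0,"spin":0},{"x":-0.011,"y":0,"z":0,"spin":0},{"x":-0.014,"y":0,"z":0,"spin":0},{"x":-0.017,"y":0,"z":0,"spin":0},{"x":-0.020,"y":0,"z":0,"spin":0},{"x":-0.020,"y":0,"z":0,"spin":0}]'
python3 - <<'E'
from plant import r
o=r.get_obs();print(o["time"],o["position"],o["eef_rot"],o["wrist_force"],o["ft_torque"])
E
```

```text
time: 7.32
position: [555.1, 108.9, 86.4]
eef_rot: [0.032, 3.14, -0.0]
wrist_force: [0.1, -0.1, -1.0]
gripper_width: 0.15
time: 7.98
position: [575.1, 108.6, 86.4]
eef_rot: [0.032, 3.14, 0.0]
wrist_force: [0.3, -0.2, -1.9]
gripper_width: 0.151
7.9833 [575.12646652 108.60525487  86.4318506 ] [3.15394381e-02 3.14019789e+00 3.61442843e-05] [ 0.25612945 -0.24058595 -1.87028146] [-0.05248584 -0.05456202 -0.06155502]
```

No resistance, and the front is 32 mm under the lips. Continuing.

```bash
python3 -m handwheel '[{"x":-0.002,"y":0,"z":0,"spin":0},{"x":-0.005,"y":0,"z":0,"spin":0},{"x":-0.009,"y":0,"z":0,"spin":0},{"x":-0.013,"y":0,"z":0,"spin":0},{"x":-0.017,"y":0,"z":0,"spin":0},{"x":-0.021,"y":0,"z":0,"spin":0},{"x":-0.025,"y":0,"z":0,"spin":0},{"x":-0.029,"y":0,"z":0,"spin":0},{"x":-0.032,"y":0,"z":0,"spin":0},{"x":-0.035,"y":0,"z":0,"spin":0},{"x":-0.037,"y":0,"z":0,"spin":0},{"x":-0.037,"y":0,"z":0,"spin":0}]'
python3 -m handwheel '[{"x":-0.001,"y":0,"z":0,"spin":0},{"x":-0.002,"y":0,"z":0,"spin":0},{"x":-0.003,"y":0,"z":0,"spin":0},{"x":-0.004,"y":0,"z":0,"spin":0},{"x":-0.005,"y":0,"z":0,"spin":0},{"x":-0.006,"y":0,"z":0,"spin":0},{"x":-0.007,"y":0,"z":0,"spin":0},{"x":-0.007,"y":0,"z":0,"spin":0}]'
python3 -m handwheel '[{"x":-0.001,"y":0,"z":0,"spin":0},{"x":-0.002,"y":0,"z":0,"spin":0},{"x":-0.003,"y":0,"z":0,"spin":0},{"x":-0.003,"y":0,"z":0,"spin":0}]'
```

```text
time: 8.98
position: [611.8, 107.8, 86.3]
eef_rot: [0.032, 3.141, -0.0]
wrist_force: [0.0, -0.5, -1.9]
gripper_width: 0.153
time: 9.65
position: [618.4, 107.8, 86.3]
eef_rot: [0.031, 3.141, -0.0]
wrist_force: [-0.4, -1.3, -1.1]
gripper_width: 0.155
time: 9.98
position: [621.3, 107.7, 86.3]
eef_rot: [0.031, 3.141, 0.0]
wrist_force: [-1.6, -1.2, -1.6]
gripper_width: 0.153
```

```bash
python3 -m handwheel '[{"x":-0.0005,"y":0,"z":0,"spin":0},{"x":-0.001,"y":0,"z":0,"spin":0},{"x":-0.0015,"y":0,"z":0,"spin":0},{"x":-0.0015,"y":0,"z":0,"spin":0}]'
python3 -m handwheel '[{"x":-0.0005,"y":0,"z":0,"spin":0},{"x":-0.001,"y":0,"z":0,"spin":0},{"x":-0.0015,"y":0,"z":0,"spin":0},{"x":-0.0015,"y":0,"z":0,"spin":0}]'
python3 - <<'E'
from h import *
s=r.capture("scene");t=r.capture("top")
a=cv2.resize(s["img"][190:290,290:390],(390,390),interpolation=cv2.INTER_CUBIC)
b=cv2.resize(t["img"][130:270,180:320],(390,390),interpolation=cv2.INTER_CUBIC)
cv2.imwrite("pics/s6.png",np.hstack([a,b])[:,:,::-1])
o=r.get_obs();print(o["time"],o["position"],o["wrist_force"])
for c in("scene","top"):print(c,[(np.round(f["centre"],1),round(f["score"],2)) for f in r.find_in("catch_1",c)])
E
```

```text
time: 10.32
position: [622.6, 107.6, 86.2]
eef_rot: [-0.031, -3.141, 0.0]
wrist_force: [-0.8, -0.4, -2.1]
gripper_width: 0.151
time: 10.65
position: [624.5, 107.6, 86.3]
eef_rot: [0.031, 3.141, -0.0]
wrist_force: [-0.4, 0.2, -2.0]
gripper_width: 0.157
10.75 [624.2557752  107.63581071  86.2368472 ] [ 1.05624145  1.22069871 -2.20519958]
scene []
top [(array([547.5, -69.8,  16. ]), 0.62), (array([554.4, -15.9,   7.7]), 0.61), (array([551.9,  18.6,  19.9]), 0.58)]
```

View pics/s6.png

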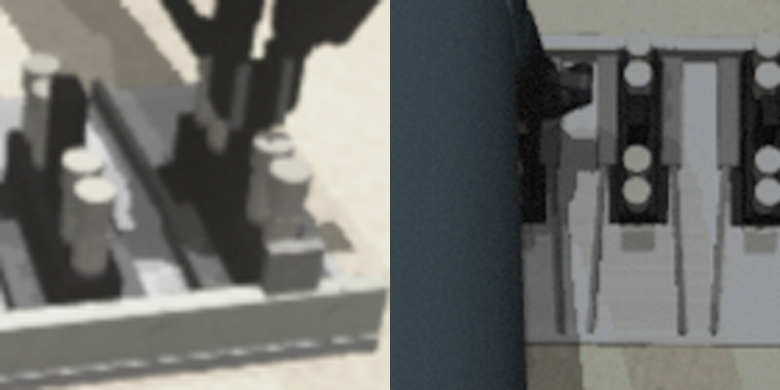

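It's nearly home: the tail at (530,222) in the right half is level with its neighbour's, but there's no stop force yet. Pushing on gently until contact.

```bash
python3 -m handwheel '[{"x":-0.0005,"y":0,"z":0,"spin":0},{"x":-0.001,"y":0,"z":0,"spin":0},{"x":-0.001,"y":0,"z":0,"spin":0}]'
python3 -m handwheel '[{"x":-0.0005,"y":0,"z":0,"spin":0},{"x":-0.001,"y":0,"z":0,"spin":0},{"x":-0.001,"y":0,"z":0,"spin":0}]'
python3 -m handwheel '[{"x":-0.0005,"y":0,"z":0,"spin":0},{"x":-0.001,"y":0,"z":0,"spin":0},{"x":-0.001,"y":0,"z":0,"spin":0}]'
```

```text
time: 11.1
position: [625.3, 107.6, 86.3]
eef_rot: [0.031, 3.141, 0.0]
wrist_force: [-0.8, 0.2, -2.2]
gripper_width: 0.153
time: 11.35
position: [626.1, 107.6, 86.2]
eef_rot: [-0.031, -3.141, 0.0]
wrist_force: [-0.1, -0.2, -1.3]
gripper_width: 0.149
time: 11.6
position: [626.3, 107.6, 86.1]
eef_rot: [-0.031, -3.14, 0.0]
wrist_force: [-1.5, -0.3, -1.7]
gripper_width: 0.156
```

```bash
python3 -m handwheel '[{"x":-0.0005,"y":0,"z":0,"spin":0},{"x":-0.001,"y":0,"z":0,"spin":0},{"x":-0.001,"y":0,"z":0,"spin":0}]'
python3 -m handwheel '[{"x":-0.0005,"y":0,"z":0,"spin":0},{"x":-0.001,"y":0,"z":0,"spin":0},{"x":-0.001,"y":0,"z":0,"spin":0}]'
```

```text
time: 11.85
position: [626.5, 107.6, 85.9]
eef_rot: [-0.031, -3.138, 0.0]
wrist_force: [-5.4, 0.4, 1.5]
gripper_width: 0.152
time: 12.1
position: [626.6, 107.6, 86.0]
eef_rot: [-0.031, -3.136, 0.0]
wrist_force: [-7.4, -0.5, 3.6]
gripper_width: 0.154
```

The stop is reached: x stalls at 626.6 and the force rises to 7 N. Releasing, then rising straight up.

```bash
python3 -m handwheel '[{"x":0,"y":0,"z":0,"spin":0},{"x":0,"y":0,"z":0,"spin":0},{"x":0,"y":0,"z":0,"spin":0},{"x":0,"y":0,"z":0,"spin":0},{"x":0,"y":0,"z":0,"spin":0},{"x":0,"y":0,"z":0,"spin":0},{"x":0,"y":0,"z":0,"spin":0},{"x":0,"y":0,"z":0,"spin":0}]' 0.6
python3 -m handwheel '[{"x":0,"y":0,"z":-0.005,"spin":0},{"x":0,"y":0,"z":-0.015,"spin":0},{"x":0,"y":0,"z":-0.030,"spin":0},{"x":0,"y":0,"z":-0.050,"spin":0},{"x":0,"y":0,"z":-0.070,"spin":0},{"x":0,"y":0,"z":-0.090,"spin":0},{"x":0.01,"y":0.01,"z":-0.110,"spin":0},{"x":0.03,"y":0.03,"z":-0.120,"spin":0},{"x":0.05,"y":0.05,"z":-0.120,"spin":0},{"x":0.07,"y":0.075,"z":-0.120,"spin":0},{"x":0.085,"y":0.1,"z":-0.120,"spin":0},{"x":0.1,"y":0.12,"z":-0.120,"spin":0}]'
python3 -m handwheel '[{"x":0.015,"y":0.02,"z":0,"spin":0},{"x":0.03,"y":0.045,"z":0,"spin":0},{"x":0.045,"y":0.07,"z":0,"spin":0},{"x":0.06,"y":0.095,"z":0,"spin":0},{"x":0.075,"y":0.12,"z":0,"spin":0},{"x":0.09,"y":0.14,"z":0,"spin":0},{"x":0.1,"y":0.15,"z":0,"spin":0},{"x":0.1,"y":0.15,"z":0,"spin":0}]'
python3 - <<'E'
from h import *
s=r.capture("scene");t=r.capture("top")
a=cv2.resize(s["img"][190:290,230:390],(624,390),interpolation=cv2.INTER_CUBIC)[:,234:]
b=cv2.resize(t["img"][130:270,190:330],(390,390),interpolation=cv2.INTER_CUBIC)
cv2.imwrite("pics/s7.png",np.clip(np.hstack([a,b*1.4])[:,:,::-1],0,255))
for c in("scene","top"):print(c,[(np.round(f["centre"],1),round(f["score"],2)) for f in r.find_in("catch_1",c)])
gray=cv2.cvtColor(cv2.resize(t["img"],None,fx=4,fy=4,interpolation=cv2.INTER_CUBIC),cv2.COLOR_RGB2GRAY)
for nm,(u0,v0,u1,v1) in(("p1",(205,136,235,218)),("p2",(255,142,283,218)),("p3",(302,142,330,218))):
    c=cv2.HoughCircles(gray[v0*4:v1*4,u0*4:u1*4],cv2.HOUGH_GRADIENT,1,36,param1=120,param2=12,minRadius=16,maxRadius=25)
    for q in sorted(c[0][:6].tolist(),key=lambda q:q[1]):
        print(nm,np.round(ray(t,((q[0]+.5)/4-.5+u0,(q[1]+.5)/4-.5+v0),94),1))
E
```

```text
time: 12.77
position: [629.2, 107.5, 86.3]
eef_rot: [0.031, 3.141, 0.0]
wrist_force: [-0.3, 0.0, -1.3]
gripper_width: 0.597
time: 13.77
position: [530.6, 231.9, 207.8]
eef_rot: [0.029, 3.14, 0.003]
wrist_force: [-0.3, 0.3, -0.2]
gripper_width: 0.606
time: 14.43
position: [430.9, 386.2, 207.3]
eef_rot: [-0.019, -3.141, -0.005]
wrist_force: [-0.3, 1.0, -0.5]
gripper_width: 0.596
scene []
top [(array([550.7,  16.6,  15.8]), 0.69), (array([551.5, 109.1,  15.2]), 0.68), (array([549.1, -71.9,  18.1]), 0.51)]
p1 [678.4 108.3  94. ]
p1 [655.9 108.2  94. ]
p1 [595.5 109.2  94. ]
p1 [574.2 110.5  94. ]
p2 [652.9  18.8  94. ]
p2 [592.   19.9  94. ]
p2 [571.2  21.   94. ]
p3 [672.2 -72.   94. ]
p3 [650.8 -71.9  94. ]
p3 [591. -70.  94.]
p3 [568.3 -69.4  94. ][ WARN:0@3.856] global loadsave.cpp:1063 imwrite_ Unsupported depth image for selected encoder is fallbacked to CV_8U.
```

View pics/s7.png

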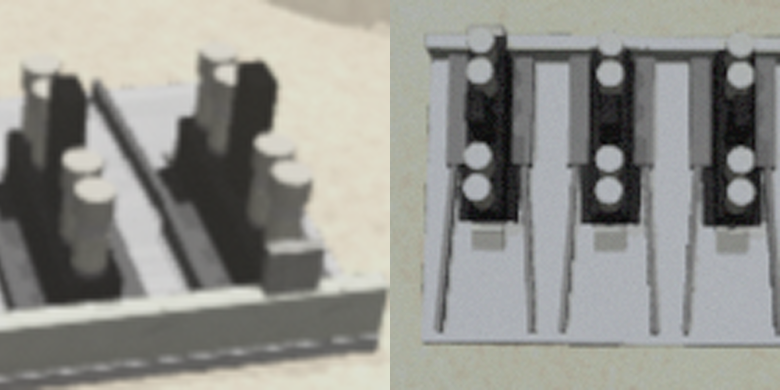

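Picture 10: the carrier sits in lane 1 in line with its neighbours, with the catch visible clear of its tail at (488,238), just as for the other two. I'll compare that catch patch with the first picture, where it was up.

Run:
```python
from h import *
a=cv2.imread("pics/top0.png",0);b=cv2.cvtColor(r.capture("top")["img"],cv2.COLOR_RGB2GRAY)
for nm,u in(("l1",216),("l2",260),("l3",304)):
  print(nm);print(np.stack([a[206:224,u+4:u+14].mean(1),b[206:224,u+4:u+14].mean(1)]).round().astype(int))
print("l1 cols",a[216,214:236],b[216,214:236])
```

```text
l1
[[123 124 124 123 124 122 110  90  96  96  96  96  98 104 117 123 124 123]
 [ 13  14  13  42  86 117 112  92  99  98  98  97  99 107 119 126 126 126]]
l2
[[ 20  12  13  12  52  98 115 102  97  96  96  96  97 100 113 123 123 124]
 [ 20  12  14  12  54 100 117 104  98  99  98  98  98 102 115 126 126 126]]
l3
[[ 26  15  12  13  23  68 102 105  96  96  97  95  95  97 102 114 123 124]
 [ 27  15  14  12  23  70 104 107  98  98  99  98  97  98 105 117 125 126]]
l1 cols [123 125 123 123 123 104  94  97  96  98  93  96  97  96  98  95  86 105
 122 123 123 124] [127 126 126 126 126 107  99  99  96  98  98  97  97  97  98  96  88 105
 122 126 127 126]
```

The catch 1 pixels match the start picture, including the dark edge of its face, so it's up. There is a clear gap to the tail, slightly larger than in the neighbouring lanes. Handing in.

Run:
```python
from plant import r
print(r.sign_off())
```

```text
the job is handed in; nothing more can be done
None
```

I slid the complete carrier (the one on the +y side) into vacant lane 1 until it met the end stop, let go and moved the arm clear. I handed the job in at about 14.5 s of the 45 s; sign-off reports no verdict.

- **Position:** the carrier's cap positions put its centre at about (626.0, 109.1) mm. Extending from the two parked carriers gives about (625.1, 109.4) mm for a home carrier, so it is within about 1 mm.
- **Catch:** catch 1's pixels match the first picture, when it was up. It stands clear of the carrier's tail.
- **Other carriers:** the caps of the two parked carriers moved no more than about 1 mm, within measuring noise. I did not re-measure the gapped carrier, but the arm never went near it.
- **Forces:** the highest wrist force I read was about 8 N, when pressing against the stop.

**Disagreements and faults:**
- The camera and arm frames differed by about 2 mm in y, and I corrected for it before sliding in.
- One pair of moves was refused for missing keys, with no effect.
- The scene camera's network did not find the catch in the last check; the top camera's did.

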